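Mix a sample by inversion and hold it up to the reader on a cam lift

TASK

Mix the sample: pick up the small white bottle with the white cap, turn it upside down in the air, and stand it upright in the blue-rimmed cup of the cam lift, letting go of it while the lift is still down. Then swing the red-handled cam lever to the point of highest lift, where the lever stands straight up, and hold it there for the reading: finish still holding the lever, which springs back if released. Leave the amber bottle, the steel weight and the red-capped bottle where they are.

Things in the scene. Friction and masses are not known exactly. Their poses are not given: they have to be found in the camera images.
- sample_bottle: Small white plastic bottle with a white screw cap (closed, rigid), about 0.09 kg: body 48 mm diameter up to about 70 mm, shoulder above it, cap 32 mm diameter, 107 mm tall in all. Origin at the centre of its underside, z along its axis towards the cap. Starts upright on the bench.
- cam_lift: Fixed cam lift: grey base plate 180 x 130 x 12 mm, the round cup on a lifting stage in its middle, and on its +x side a black reader head on a post (front face 80 mm from the cup axis, 60 mm wide, top 165 mm above the bench). Origin under the cup axis at bench level, z up; its y axis points to the side where the lever is and is the direction of the lever's shaft.
- cup_floor (a point): Centre of the cup's floor on the lifting stage, where the bottle's underside shall rest; about 87 mm above the bench when down, 102 mm at highest lift. Round floor with a blue rim 6 mm high, inner diameter 58 mm, outer about 72 mm. It moves straight up and down with the lever.
- lever_grip (a point): Middle of the free part of the lever's red round handle bar, which is 16 mm in diameter and lies along the cam lift's y axis, free from 35 mm on the cup's side of this point to 34 mm on the other. 122 mm from the cup axis along y. Moves with the lever, on a circle of 85 mm radius round lever_pivot.
- lever_pivot (a point): Point on the lever's shaft axis, level along y with lever_grip, 42 mm above the bench; does not move. The shaft axis is the cam lift's y axis.
- cam_lever (a joint): Angle of the cam lever, rad. 0 (start, on its stop): lever points along the cam lift's +x, 0.15 rad above horizontal. It grows as the lever swings up and over towards -x. 1.42: lever straight up, highest lift (15 mm). Stop at 2.1, past the highest point, where the lift falls again. A spring returns it to 0 when released; it takes 2 to 3 N at the handle at 0 and about 4 N at the highest point.
- amber_bottle: Amber dropper bottle with black top, 35 mm diameter, 103 mm tall; bystander. Origin at the centre of its underside.
- steel_weight: Steel 200 g weight with a knob, 30 mm diameter, 52 mm tall; bystander. Origin at the centre of its underside.
- red_cap_bottle: Larger white bottle with a red cap, 62 mm diameter, 137 mm tall; bystander. Origin at the centre of its underside.
Mind the look-alikes: they are no part of the job. What is shaped like the sample_bottle but yellow is not meant.

How it is judged:
On the way, in this order (a step that is already met when the one before it is completed fails the run):
1. the bottle is held upside down above the bench, cap at least 36 degrees below level (angle between sample_bottle's own z axis and vertical above 2.2 rad and height (world z) of sample_bottle above 0.12 m), for 0.2 s.
2. the bottle stands upright in the cup, let go, with the lift still down (angle between sample_bottle's own z axis and vertical below 0.08 rad and distance between sample_bottle and cup_floor below 0.008 m and contact force between each of the arm, the fingers and sample_bottle below 0.1 N and value of joint cam_lever below 0.15 rad), for 0.2 s.
At the end, for the whole second after the job is handed in: Fingers hold the lever (over 0.5 N) at rest within 0.15 rad of straight up (joint 1.27 to 1.57), cup floor above 101 mm; the bottle stands upright in the cup (tilt under 0.08 rad, underside within 8 mm of the floor's centre), untouched by the robot (value of joint cam_lever between 1.27 and 1.57 rad and velocity of joint cam_lever between -0.1 and 0.1 rad/s and height (world z) of cup_floor above 0.101 m and contact force between the fingers and cam_lever above 0.5 N and angle between sample_bottle's own z axis and vertical below 0.08 rad and distance between sample_bottle and cup_floor below 0.008 m and contact force between each of the arm, the fingers and sample_bottle below 0.1 N); the arm keeps its last pose, push and grip.
It fails at once if a bystander (amber bottle, steel weight, red-capped bottle) is moved by more than 30 mm (distance of any of amber_bottle, steel_weight, red_cap_bottle from where it was at the start of the episode above 0.03 m).
It also fails if it takes over 67 s, if anything falls off the work surface, if the arm or the gripper's body presses on something with over 40 N, if the wrist force passes 120 N, or if a joint passes its speed limit or range.

ROBOT

A 6-joint arm with a two-finger parallel gripper is mounted at the origin on a cart in front of the work surface, level with it; the furniture and walls round the work are solid. World frame = base frame: x ahead of the robot, y to its left, z up, the work surface at z = 0. Lengths are in m, angles in rad, forces in N, time in s.
With the tool pointing down it reaches from about 0.275 to 0.875 m from the base axis. Payload 12.5 kg.
Tool frame: the origin (TCP) lies at the very end of the fingers, on their centre line; the grasp point (between the pads) lies 19 mm behind it; x points along the fingers, y is the direction in which the jaws open and shut, and the axes are right-handed (so a half turn about x gives the same grasp; the last joint's range is limited). The gripper opens to 85 mm and grips with 20 to 120 N. Pads are 22 mm wide; open, the fingers measure 114 mm over their backs; the gripper's body (76 mm by 85 mm) begins 54 mm behind the grasp point. The pads swing forward as they close: fully open they stand 13 mm farther back than shut.
Start: joints at [-1.357, 0.351, 1.652, -0, 1.139, -0.085], TCP at [0.162, -0.526, 0.196] pointing down, gripper open.
Joint ranges: [-2.75, 2.75], [-0.79, 2.1], [0.01, 2.65], [-1.57, 4.71], [0.07, 3.14], [-2.87, 2.87]. Speed limits (rad/s): [2.22, 2.22, 2.79, 3.14, 3.14, 3.14].

INTERFACE

Orientations are given as a 3x3 rotation matrix whose columns are the frame's x, y, z axes.
In Python, from bench import manip gives the robot as it stands. Calls block until the motion is done:
- manip.move_ptp(position, orientation): joint-space move of the TCP to a pose.
- manip.move_l(position, attitude=None, max_speed=0.15): straight line of the TCP; attitude=None keeps the orientation; max_speed is the mean speed in m/s.
- manip.move_j(angles): joint-space move.
- manip.set_gripper(opening, effort=None): opening from 0.0 (shut) to 1.0 (fully open); effort is the grip in N (None keeps the last); returns when the fingers have stopped.
- manip.dwell(seconds).
- manip.inverse_kinematics(position, orientation): joint angles nearest the present ones, or None.
- manip.grab_frame(name): name is "scene" or "top" or "wrist"; returns (picture, depth): 384x512x3 uint8, red, green, blue; 384x512 float32, m along the optical axis (not along the pixel's ray), 0 where there is no reading.
- manip.get_calibration(name): a dict with "camera_matrix" (3x3 intrinsics, pixels), "R" (3x3) and "t" (3): a world point X has camera coordinates R X + t. Camera axes: x right, y down, z forward; pixel columns grow to the right and rows downward; lengths in m; the calibration is good to about 2 mm. A picture is of the moment at which its call begins: read the wrist's pose just before it. get_calibration takes no time and is no camera call; for the wrist camera it gives the pose at the moment of the call.
A pose or a line that the arm cannot do raises manip.Unreachable and nothing moves.
- manip.sign_off(): hands the job in, once; it reports no verdict.
Trained networks look in the newest picture that a camera, given by its name, has taken for a name from the list of things; names that differ only in an ending like _2 or _b are one class to them, and where a whole thing is asked for, a point or a joint stands for the part that bears it (a point fixed in the world has none). Each returns a list of dicts, best first, with "confidence" (0 to 1); they miss things now and then, are a little off and sometimes report something else, mostly with a low value. They report only what shows in the picture. A call takes as long as a camera call. They do not tell look-alikes from the thing itself.
- manip.look_for(camera, name): "at" ([x, y, z] in m, in world coordinates, good to about 4 mm: the middle of the surface that is visible of it).
Readings, each from a call of its own:
- manip.current_time(): time.
- manip.current_qpos(): joint angles.
- manip.current_joint_vel(): joint speeds.
- manip.current_joint_torque(): joint torques, N m.
- manip.current_ee_pos(): TCP position.
- manip.current_tcp_rot(): TCP orientation.
- manip.current_force(): force on the tool from outside, world axes, zero at the start.
- manip.current_ft_torque(): the same for the moment, N m.
- manip.current_grip_width(): opening from 0.0 (shut) to 1.0 (fully open).
Only numpy, scipy, OpenCV 4.12 (cv2) and the standard library are available. Lean on these libraries where they do the work, as an engineer would, in place of code of your own. Each camera call takes 0.05 s, during which the arm holds its last target. There are 200 camera calls.

## Working session

There is one attempt and no reset: what is moved stays moved. The work goes in short steps, each a Python script; the robot and the scene stay as the last script left them, time stands still between calls to the robot, and variables do not carry over. Pictures are saved under pics/ and viewed, about 8 in all and at most 12, crops included, and the job is handed in when it is done.

```bash
mkdir -p pics; ls; python3 - <<'E'
from bench import manip as m
import cv2,numpy as np
ims=[]
for c in ["scene","top"]:
    p,d=m.grab_frame(c); np.savez(f"pics/{c}0.npz",p=p,d=d,**m.get_calibration(c)); ims.append(p)
    for n in ["sample_bottle","cam_lift","cup_floor","lever_grip","amber_bottle","steel_weight","red_cap_bottle"]:
        print(c,n,[(np.round(r["at"],3).tolist(),round(r["confidence"],2)) for r in m.look_for(c,n)])
cv2.imwrite("pics/a.png",cv2.cvtColor(ims[0],cv2.COLOR_RGB2BGR));cv2.imwrite("pics/b.png",cv2.cvtColor(ims[1],cv2.COLOR_RGB2BGR))
print(m.current_time())
E
```

```text
pics
scene sample_bottle [([0.43, -0.036, 0.059], 0.93), ([0.449, -0.156, 0.059], 0.62)]
scene cam_lift [([0.51, 0.169, 0.042], 0.93)]
scene cup_floor [([0.498, 0.158, 0.091], 0.83), ([0.617, -0.083, 0.027], 0.37)]
scene lever_grip [([0.524, 0.24, 0.057], 0.95)]
scene amber_bottle [([0.553, -0.351, 0.054], 0.44)]
scene steel_weight [([0.616, -0.083, 0.028], 0.5)]
scene red_cap_bottle []
top sample_bottle [([0.446, -0.049, 0.083], 0.45), ([0.46, -0.168, 0.08], 0.43)]
top cam_lift [([0.53, 0.157, 0.011], 0.84)]
top cup_floor [([0.505, 0.154, 0.087], 0.52)]
top lever_grip [([0.558, 0.239, 0.051], 0.73)]
top amber_bottle [([0.528, 0.158, 0.013], 0.63), ([0.556, -0.353, 0.053], 0.49)]
top steel_weight [([0.62, -0.09, 0.036], 0.45)]
top red_cap_bottle [([0.404, -0.427, 0.102], 0.9), ([0.558, 0.242, 0.056], 0.31)]
0.8
```

View pics/a.png

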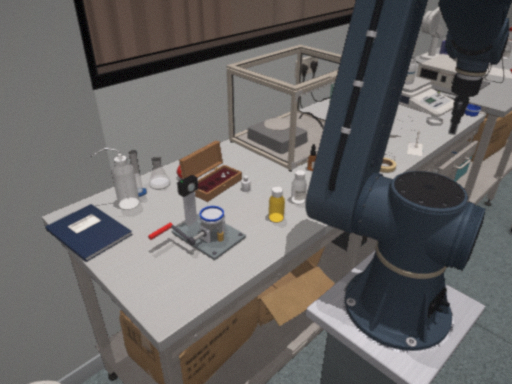

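View pics/b.png

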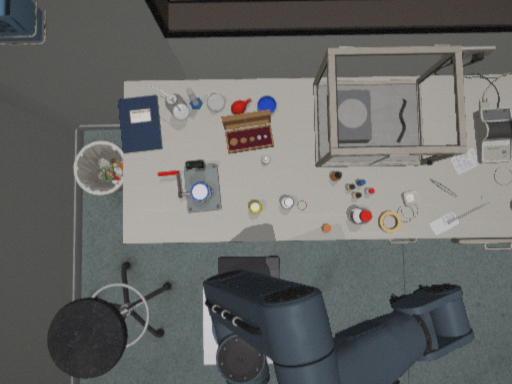

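Top view: the cup's blue rim is at (200,192), the red handle at (168,173) and the reader head at (195,165). Candidates for the bottle are the yellow one at top (255,207)/scene (277,205), the white one with a white cap at top (288,202)/scene (300,187), and the red-capped one at top (360,215). By the description I choose the white one with a white cap, at about (0.455,-0.165), and will measure it from depth.

```bash
cat > h.py <<'E'
import numpy as np,cv2
def cloud(p,d,camera_matrix,R,t):
    v,u=np.mgrid[:d.shape[0],:d.shape[1]]
    K=camera_matrix
    c=np.stack([(u-K[0,2])/K[0,0]*d,(v-K[1,2])/K[1,1]*d,d],-1)
    X=(c-t)@R; X[d<=0]=np.nan
    return X
def circ(P):
    A=np.c_[2*P[:,:2],np.ones(len(P))]; s=np.linalg.lstsq(A,(P[:,:2]**2).sum(1),rcond=None)[0]
    return s[:2],np.sqrt(s[2]+s[:2]@s[:2])
E
python3 - <<'E'
from h import *
for c in ["scene","top"]:
    z=dict(np.load(f"pics/{c}0.npz")); X=cloud(**z); p=z["p"].astype(int); r,g,b=p[...,0],p[...,1],p[...,2]
    near=lambda x,y,s:(abs(X[...,0]-x)<s)&(abs(X[...,1]-y)<s)
    blue=(b>r+50)&(b>g+40)&near(.505,.155,.06)&(X[...,2]>.06)
    P=X[blue]; print(c,"blue",len(P),circ(P),P.mean(0),P.max(0),P.min(0))
    red=(r>g+70)&(r>b+70)&near(.59,.27,.08)&(X[...,2]>.02)&(X[...,2]<.09)
    P=X[red]; print("red",len(P),P.mean(0),P.min(0),P.max(0)); q=P-P.mean(0); print(np.linalg.svd(q,full_matrices=False)[2][0])
    w=near(.455,-.165,.05)&(X[...,2]>.015); P=X[w]; print("bottle",len(P),np.round(P.mean(0),3),P.min(0),P.max(0))
    for lo,hi in((.015,.068),(.09,.12)):
        Q=P[(P[:,2]>lo)&(P[:,2]<hi)]; print(lo,len(Q),circ(Q) if len(Q)>4 else "",Q.mean(0),Q.min(0),Q.max(0))
    pl=near(.505,.155,.13)&(X[...,2]>.006)&(X[...,2]<.018); P=X[pl].astype(np.float32); print("plate",len(P),cv2.minAreaRect(P[:,:2]))
    hd=near(.6,.16,.05)&(X[...,2]>.12); P=X[hd]; print("head",len(P),P.mean(0),P.min(0),P.max(0))
z=np.load("pics/scene0.npz"); cv2.imwrite("pics/c.png",cv2.cvtColor(cv2.resize(z["p"][140:260,140:320],None,fx=4,fy=4,interpolation=2),4))
E
```

```text
scene blue 120 (array([0.50353509, 0.15283851]), np.float64(0.03164410597244869)) [0.50325893 0.15376197 0.09170478] [0.53857396 0.18701798 0.09447324] [0.4700753  0.1181436  0.08489711]
red 120 [0.57356246 0.27938414 0.06010132] [0.56644946 0.23920155 0.0522875 ] [0.58460312 0.31584095 0.06588795]
[-0.08720484  0.99618835 -0.00202121]
bottle 393 [ 0.451 -0.159  0.064] [ 0.43161434 -0.18857089  0.01506062] [ 0.4778762  -0.14323049  0.10963709]
0.015 209 (array([ 0.45846877, -0.16842277]), np.float64(0.021682583573572514)) [ 0.44883197 -0.15611857  0.04190989] [ 0.43161434 -0.18857089  0.01506062] [ 0.4778762  -0.14323049  0.06777893]
0.09 85 (array([ 0.45870791, -0.16857499]), np.float64(0.013037311263562628)) [ 0.45597499 -0.16565613  0.1029767 ] [ 0.44334411 -0.18558219  0.09071528] [ 0.47526572 -0.15205983  0.10963709]Traceback (most recent call last):
  File "<stdin>", line 12, in <module>
cv2.error: OpenCV(4.12.0) /io/opencv/modules/imgproc/src/convhull.cpp:143: error: (-215:Assertion failed) total >= 0 && (depth == CV_32F || depth == CV_32S) in function 'convexHull'
```

```bash
python3 - <<'E'
from h import *
for c in ["scene","top"]:
    z=dict(np.load(f"pics/{c}0.npz")); X=cloud(**z); p=z["p"].astype(int); r,g,b=p[...,0],p[...,1],p[...,2]
    near=lambda x,y,s:(abs(X[...,0]-x)<s)&(abs(X[...,1]-y)<s)
    if c=="top":
        blue=(b>r+50)&(b>g+40)&near(.505,.155,.06)&(X[...,2]>.06)
        P=X[blue]; print(c,"blue",len(P),circ(P),P.mean(0),P.max(0),P.min(0))
        red=(r>g+70)&(r>b+70)&near(.59,.27,.08)&(X[...,2]>.02)&(X[...,2]<.09)
        P=X[red]; print("red",len(P),P.mean(0),P.min(0),P.max(0)); q=P-P.mean(0); print(np.linalg.svd(q,full_matrices=False)[2][0])
        P=X[near(.455,-.165,.05)&(X[...,2]>.015)]; Q=P[P[:,2]>.09]; print("cap",len(Q),Q.mean(0),Q.min(0),Q.max(0))
    pl=near(.505,.155,.11)&(X[...,2]>.008)&(X[...,2]<.018); P=np.ascontiguousarray(X[pl][:,:2],dtype=np.float32); print("plate",len(P),cv2.minAreaRect(P))
    hd=near(.6,.16,.05)&(X[...,2]>.12); P=X[hd]; print("head",len(P),P.mean(0),P.min(0),P.max(0))
z=np.load("pics/scene0.npz"); cv2.imwrite("pics/c.png",cv2.cvtColor(cv2.resize(z["p"][140:260,140:320],None,fx=4,fy=4,interpolation=2),4))
E
```

```text
plate 1095 ((0.5228564143180847, 0.1569015383720398), (0.18152382969856262, 0.13245049118995667), 5.313082695007324)
head 338 [0.58810209 0.16704016 0.14976376] [0.57604875 0.13183619 0.12137775] [0.60890974 0.19255633 0.16861585]
top blue 76 (array([0.50262198, 0.15368332]), np.float64(0.03206829371016974)) [0.50441479 0.15402999 0.09241559] [0.53680854 0.18834517 0.0999318 ] [0.47057949 0.12078798 0.08245631]
red 70 [0.57533226 0.27767114 0.06093409] [0.5675901  0.24100419 0.05188288] [0.58269816 0.3148928  0.06735165]
[-0.08998668  0.99588354 -0.01088031]
cap 63 [ 0.46049359 -0.16922004  0.10759867] [ 0.44679095 -0.18327562  0.09359077] [ 0.47576302 -0.15437189  0.11339544]
plate 1015 ((0.5053756237030029, 0.1610725075006485), (0.2146812081336975, 0.19674019515514374), 1.5830576419830322)
head 157 [0.59412695 0.15910109 0.16167956] [0.57880338 0.13142505 0.13211547] [0.61168777 0.19342069 0.17233077]
```

View pics/c.png

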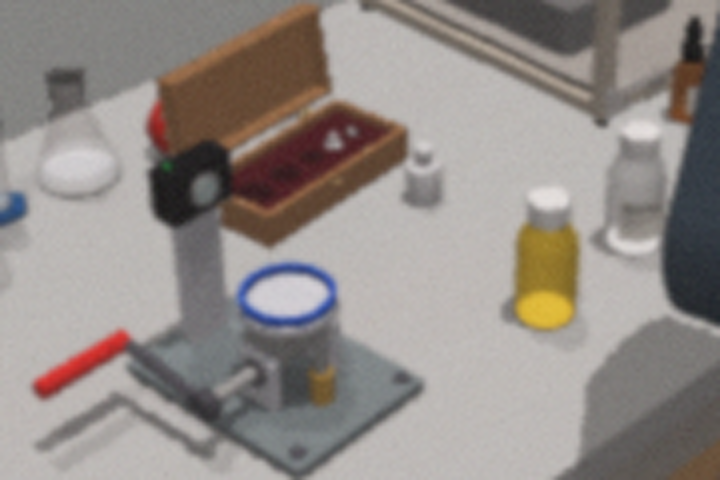

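The crop confirms the choice: the white bottle with a white cap is at crop (637,185) and the yellow look-alike is at (547,260). The lift's head, cup and lever match the description, with a yaw of about 5.2°. The cup is at (0.503,0.153), the lever grip is predicted at (0.576,0.282) (red mean 0.574,0.279), and the bottle is at (0.459,-0.169). Next I check that these are reachable.

```bash
cat >> h.py <<'E'
from bench import manip as m
from scipy.spatial.transform import Rotation as Ro
BOT=np.array([.459,-.1688,0]); CUP=np.array([.503,.1535,.087]); YAW=np.radians(5.2)
LX=np.array([np.cos(YAW),np.sin(YAW),0]); LY=np.array([-np.sin(YAW),np.cos(YAW),0])
def att(az,th,s=1):
    x=np.array([np.cos(az)*np.cos(th),np.sin(az)*np.cos(th),-np.sin(th)]); y=s*np.array([-np.sin(az),np.cos(az),0])
    return np.stack([x,y,np.cross(x,y)],1)
def tcp(g,R,back=0): return np.asarray(g)+R[:,0]*(.019-back)
E
python3 - <<'E'
from h import *
f=lambda q:None if q is None else np.round(q,2).tolist()
q=m.inverse_kinematics
for th in (0,15,25,35):
  for s in (1,-1):
    az=np.arctan2(BOT[1],BOT[0]); R=att(az,np.radians(th),s); g=BOT+[0,0,.052]
    print(th,s,"grasp",f(q(tcp(g,R),R)),"back",f(q(tcp(g,R,.09),R)))
    ac=np.radians(10); C=att(ac,np.radians(th),s)
    print("   cup",f(q(tcp(CUP+[0,0,.055],C),C)))
    for k in (150,-150):
        h=np.array([np.cos(az),np.sin(az),0]); F=Ro.from_rotvec(h*np.radians(k)).as_matrix()@R
        print("   flip",k,f(q(tcp([.5,-.1,.3],F),F)))
for s in (1,-1):
    y=LX*s; R=np.stack([[0,0,-1],y,np.cross([0,0,-1],y)],1)
    for a in (0,1.42):
        g=CUP*[1,1,0]+LY*.124+[0,0,.042]+.085*(np.cos(a+.15)*LX+np.sin(a+.15)*np.array([0,0,1]))
        print("lever",s,a,f(q(tcp(g,R),R)))
E
```

```text
0 1 grasp [-0.58, 1.27, 2.42, 2.88, 2.1, 1.44] back [-0.76, 1.54, 2.55, 2.51, 2.41, 1.07]
   cup [0.25, 0.91, 2.46, 3.21, 1.8, 1.59]
   flip 150 [-0.21, 0.27, 2.55, 3.29, 1.25, -2.14]
   flip -150 [-0.21, 0.27, 2.55, 3.29, 1.25, -1.09]
0 -1 grasp [-0.58, 1.27, 2.42, 2.88, 2.1, -1.71] back [-0.76, 1.54, 2.55, 2.51, 2.41, -2.07]
   cup [0.25, 0.91, 2.46, 3.21, 1.8, -1.55]
   flip 150 [-0.21, 0.27, 2.55, 3.29, 1.25, 1.0]
   flip -150 [-0.21, 0.27, 2.55, 3.29, 1.25, 2.05]
15 1 grasp [-0.57, 1.02, 2.51, 2.93, 1.69, 1.49] back None
   cup [0.24, 0.63, 2.49, 3.21, 1.29, 1.57]
   flip 150 [-0.37, 0.54, 2.55, 2.99, 1.75, -2.1]
   flip -150 [-0.07, 0.54, 2.5, 3.55, 1.7, -1.07]
15 -1 grasp [-0.57, 1.02, 2.51, 2.93, 1.69, -1.65] back None
   cup [0.24, 0.63, 2.49, 3.21, 1.29, -1.57]
   flip 150 [-0.37, 0.54, 2.55, 2.99, 1.75, 1.04]
   flip -150 [-0.07, 0.54, 2.5, 3.55, 1.7, 2.07]
25 1 grasp [-0.55, 0.82, 2.52, 2.96, 1.33, 1.53] back None
   cup [0.24, 0.45, 2.47, 3.22, 0.91, 1.55]
   flip 150 [-0.46, 0.7, 2.51, 2.79, 2.01, -2.16]
   flip -150 [-0.01, 0.69, 2.43, 3.71, 1.92, -1.02]
25 -1 grasp [-0.55, 0.82, 2.52, 2.96, 1.33, -1.61] back None
   cup [0.24, 0.45, 2.47, 3.22, 0.91, -1.59]
   flip 150 [-0.46, 0.7, 2.51, 2.79, 2.01, 0.98]
   flip -150 [-0.01, 0.69, 2.43, 3.71, 1.92, 2.12]
35 1 grasp [-0.53, 0.63, 2.49, 2.96, 0.94, 1.57] back None
   cup [0.23, 0.33, 2.4, 3.23, 0.55, 1.52]
   flip 150 [-0.53, 0.82, 2.43, 2.59, 2.18, -2.25]
   flip -150 [0.03, 0.8, 2.33, 3.86, 2.08, -0.96]
35 -1 grasp [-0.53, 0.63, 2.49, 2.96, 0.94, -1.57] back None
   cup [0.23, 0.33, 2.4, 3.23, 0.55, -1.62]
   flip 150 [-0.53, 0.82, 2.43, 2.59, 2.18, 0.89]
   flip -150 [0.03, 0.8, 2.33, 3.86, 2.08, 2.18]
lever 1 0 [0.39, 0.7, 1.51, -0.0, 0.93, 0.3]
lever 1 1.42 [0.43, 0.48, 1.69, -0.0, 0.97, 0.34]
lever -1 0 [0.39, 0.7, 1.51, -0.0, 0.93, -2.85]
lever -1 1.42 [0.43, 0.48, 1.69, -0.0, 0.97, -2.8]
```

Plan: grasp the bottle body from above, lift it, and turn it over by swinging j4 half a turn. Then place it in the cup from above.

```bash
cat >> h.py <<'E'
def down(y): y=np.asarray(y,float); return np.stack([[0,0,-1.],y,np.cross([0,0,-1.],y)],1)
def st(l): print(l,"t%.1f"%m.current_time(),"p",np.round(m.current_ee_pos(),4),"F",np.round(m.current_force(),1),"w%.3f"%m.current_grip_width(),"q",np.round(m.current_qpos(),2))
E
python3 - <<'E'
from h import *
f=lambda q:None if q is None else np.round(q,2).tolist()
for y in (LY,-LY): print(f(m.inverse_kinematics(BOT+[0,0,.3],down(y))))
R=down(LY) ; q=m.inverse_kinematics(BOT+[0,0,.3],R)
if abs(q[5])>1.75: R=down(-LY)
m.move_ptp(BOT+[0,0,.2],R); st("above")
p,d=m.grab_frame("wrist"); np.savez("pics/w1.npz",p=p,d=d,**m.get_calibration("wrist"))
z=dict(np.load("pics/w1.npz")); X=cloud(**z); k=(abs(X[...,0]-.459)<.04)&(abs(X[...,1]+.169)<.04)
P=X[k&(X[...,2]>.1)&(X[...,2]<.115)]; print("cap",len(P),P.mean(0),P.min(0),P.max(0),cv2.minEnclosingCircle(np.ascontiguousarray(P[:,:2],dtype=np.float32)) if len(P) else "")
cv2.imwrite("pics/w1.png",cv2.cvtColor(p,4))
E
```

```text
[-0.45, 0.14, 1.66, -0.0, 1.34, -2.11]
[-0.45, 0.14, 1.66, 0.0, 1.34, 1.03]
above t2.5 p [ 0.4589 -0.1694  0.2   ] F [-1.1  0.2 -0.5] w1.001 q [-0.45  0.24  1.8  -0.    1.11  1.03]
cap 989 [ 0.45980683 -0.1700558   0.10585441] [ 0.44347827 -0.18598476  0.1004863 ] [ 0.47492727 -0.1543037   0.10788341] ((0.4592074751853943, -0.1701442301273346), 0.015988728031516075)
```

View pics/w1.png

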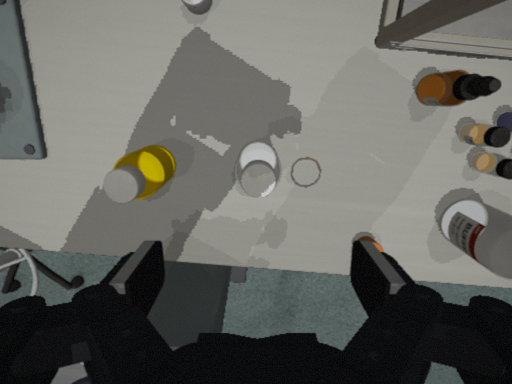

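The wrist view shows the white-capped bottle at (258,170), with a clear gap to the yellow one at (140,175). The cap centre is at (0.4594,-0.1700) with radius 16 mm, which matches the description. Next: grasp and flip.

```bash
sed -i 's/BOT=np.array(\[.*\]); CUP/BOT=np.array([.4594,-.1698,0]); CUP/' h.py; python3 - <<'E'
from h import *
R=down(-LY)
m.set_gripper(1.0,40)
m.move_l(BOT+[0,0,.039],R,.12); st("down")
m.set_gripper(0.0,40); st("grip")
m.move_l(BOT+[0,0,.30],R,.2); st("lift")
q=np.array(m.current_qpos()); f=q.copy(); f[3]+=np.pi; f[4]=1.55; f[0]+=.35
m.move_j(f); m.dwell(.5); st("flip"); print("toolx",m.current_tcp_rot()[:,0] if hasattr(m.current_tcp_rot(),'shape') else m.current_tcp_rot())
p,d=m.grab_frame("scene"); cv2.imwrite("pics/f.png",cv2.cvtColor(p,4))
E
```

```text
down t4.3 p [ 0.4598 -0.1699  0.0395] F [-0.3  0.3 -0.5] w1.000 q [-0.45  0.48  1.93  0.    0.74  1.03]
grip t4.8 p [ 0.4597 -0.1699  0.0395] F [-1.   0.2  5.1] w0.451 q [-0.45  0.48  1.93  0.    0.74  1.03]
lift t6.2 p [ 0.459  -0.1696  0.299 ] F [-0.4  0.  -0.3] w0.451 q [-0.45  0.15  1.66  0.    1.34  1.03]
flip t9.4 p [ 0.5653 -0.0095  0.8901] F [ 0.4 -0.5 -1.5] w0.446 q [-0.1   0.15  1.66  3.14  1.55  1.03]
toolx [ 0.25130929 -0.02500342  0.96758383]
```

View pics/f.png

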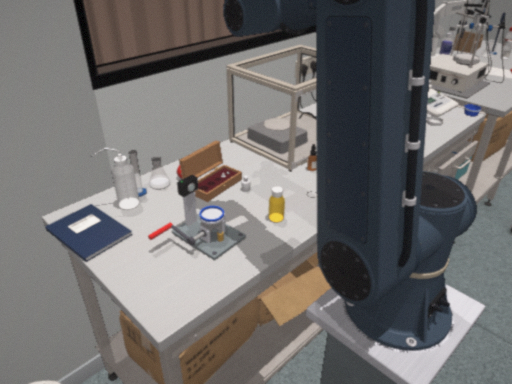

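The arm is flipped (tool up 0.97) and the bottle is off the bench at (300,187). A grip width of 0.45 (≈38 mm) suggests the pads may be on the shoulder, so I turn back and check the seat with the wrist camera.

```bash
python3 - <<'E'
from h import *
R=down(-LY)
q=np.array(m.current_qpos()); f=q.copy(); f[3]-=np.pi; f[4]=1.34; f[0]+=.4
m.move_j(f); m.move_ptp(CUP+[0,0,.039+.1],R); st("over cup")
p,d=m.grab_frame("wrist"); np.savez("pics/w2.npz",p=p,d=d,**m.get_calibration("wrist"))
p2,d2=m.grab_frame("scene"); np.savez("pics/s2.npz",p=p2,d=d2,**m.get_calibration("scene"))
c=cv2.resize(p2[140:260,140:260],(384,384),interpolation=2)
cv2.imwrite("pics/w2.png",cv2.resize(cv2.cvtColor(np.hstack([p,c]),4),(800,343)))
E
```

```text
over cup t12.8 p [0.503  0.1537 0.2264] F [ 0.2  1.1 -0.3] w0.451 q [0.21 0.28 1.68 0.   1.19 1.69]
```

View pics/w2.png

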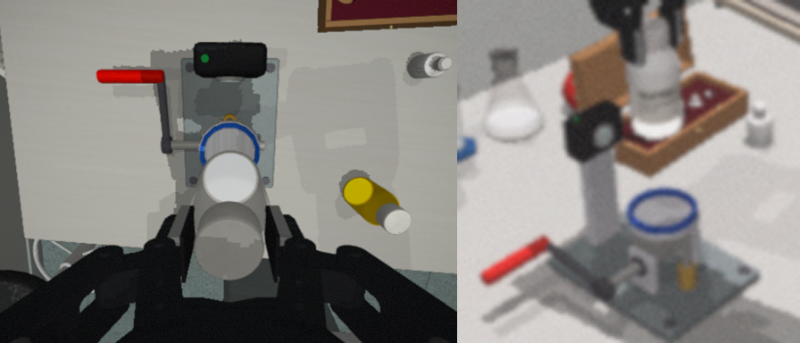

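The bottle is held, about upright, above the cup: wrist (230,175), scene crop (655,90). I measure its tilt and underside, and the cup and lever from close range.

```bash
python3 - <<'E'
from h import *
from scipy.optimize import least_squares
for c in ("s2","w2"):
    z=dict(np.load(f"pics/{c}.npz")); X=cloud(**z); p=z["p"].astype(int); r,g,b=p[...,0],p[...,1],p[...,2]
    k=(np.hypot(X[...,0]-.503,X[...,1]-.1535)<.032)&(X[...,2]>.12)&(r>110); P=X[k]
    print(c,len(P),"z",np.percentile(P[:,2],[0,2,50,98,100]))
    Q=P[P[:,2]<.245]
    if len(Q)>20:  # cylinder r=24, axis (a+bz)
        s=least_squares(lambda v:np.hypot(Q[:,0]-v[0]-v[2]*(Q[:,2]-.187),Q[:,1]-v[1]-v[3]*(Q[:,2]-.187))-.024,[.503,.1535,0,0],loss="soft_l1",f_scale=.002); print("axis@underside, slopes",np.round(s.x,4),"rms",np.sqrt(np.mean(s.fun**2)))
    B=X[(b>r+50)&(b>g+40)&(abs(X[...,0]-.505)<.05)&(abs(X[...,1]-.155)<.05)&(X[...,2]>.087)&(X[...,2]<.1)]
    print("rim",len(B),circ(B) if len(B)>10 else "",B.min(0),B.max(0))
    D=X[(r>g+70)&(r>b+70)&(abs(X[...,0]-.58)<.05)&(abs(X[...,1]-.28)<.08)&(X[...,2]>.02)&(X[...,2]<.09)]
    print("red",len(D),D.mean(0),D.min(0),D.max(0),np.linalg.svd(D-D.mean(0),full_matrices=False)[2][0])
    H=X[(X[...,2]>.145)&(X[...,2]<.18)&(abs(X[...,0]-.6)<.045)&(abs(X[...,1]-.16)<.06)&(r<60)]
    print("head",H.mean(0),cv2.minAreaRect(np.ascontiguousarray(H[:,:2],dtype=np.float32)))
E
```

```text
s2 651 z [0.18682169 0.19068222 0.24359846 0.44219751 0.44491252]
axis@underside, slopes [ 0.5054  0.1519 -0.0296  0.0178] rms 0.0013661508695078442
rim 92 (array([0.50239954, 0.15375632]), np.float64(0.03139317125076197)) [0.46886791 0.12097232 0.08730727] [0.53664146 0.18802039 0.0949261 ]
red 118 [0.57358366 0.28124296 0.05961806] [0.5657471  0.24083931 0.052171  ] [0.58235324 0.3168347  0.06468631] [-9.94174434e-02  9.95045483e-01 -8.11382316e-04]
head [0.58870898 0.16709913 0.15956753] ((0.5926477909088135, 0.16362254321575165), (0.023597536608576775, 0.05695222318172455), 3.6452298164367676)
w2 7910 z [0.18973655 0.20503254 0.29216853 0.29431839 0.29522097]
axis@underside, slopes [ 0.503   0.1535 -0.0071  0.0065] rms 0.00013571555198170566
rim 545 (array([0.50317889, 0.15411602]), np.float64(0.031643115421269956)) [0.48678316 0.12020882 0.08722488] [0.53683819 0.18862646 0.09434018]
red 1092 [0.57637927 0.27725092 0.06022976] [0.56620919 0.2394543  0.05413705] [0.58658885 0.31593925 0.06446319] [-0.09308113  0.99564332  0.00550212]
head [0.59470043 0.16216192 0.16353766] ((0.5949927568435669, 0.16239921748638153), (0.02682301588356495, 0.05994504317641258), 5.194987773895264)
```

The bottle's underside is at about 0.187 with a tilt under 0.035, and its axis lies within 2 mm of the cup's. Next: lower until contact, release, retreat and check.

```bash
python3 - <<'E'
from h import *
R=down(-LY); t=np.array([.5020,.1543,0])
m.move_l(t+[0,0,.131],R,.1); F0=np.array(m.current_force()); st("near")
for z in np.arange(.130,.1225,-.001):
    m.move_l(t+[0,0,z],R,.03)
    dF=np.array(m.current_force())-F0; 
    if dF[2]>3: break
st("touch")
m.set_gripper(1.0); m.dwell(.3); st("open")
m.move_l(t+[0,0,.25],R,.12); st("up")
p,d=m.grab_frame("wrist"); np.savez("pics/w3.npz",p=p,d=d,**m.get_calibration("wrist"))
p2,d2=m.grab_frame("scene"); np.savez("pics/s3.npz",p=p2,d=d2,**m.get_calibration("scene"))
c=cv2.resize(p2[140:260,140:260],(384,384),interpolation=2)
cv2.imwrite("pics/w3.png",cv2.resize(cv2.cvtColor(np.hstack([p,c]),4),(800,343)))
z=dict(np.load("pics/s3.npz")); X=cloud(**z); Q=X[(np.hypot(X[...,0]-.503,X[...,1]-.1535)<.032)&(X[...,2]>.1)&(X[...,2]<.155)]
from scipy.optimize import least_squares
s=least_squares(lambda v:np.hypot(Q[:,0]-v[0]-v[2]*(Q[:,2]-.087),Q[:,1]-v[1]-v[3]*(Q[:,2]-.087))-.024,[.503,.1535,0,0],loss="soft_l1",f_scale=.002); print(len(Q),np.round(s.x,4))
z=dict(np.load("pics/w3.npz")); X=cloud(**z); P=X[(np.hypot(X[...,0]-.503,X[...,1]-.1535)<.03)&(X[...,2]>.188)&(X[...,2]<.2)]; print("cap",len(P),np.median(P,0) if len(P) else "",cv2.minEnclosingCircle(np.ascontiguousarray(P[:,:2],dtype=np.float32)) if len(P) else "")
E
```

```text
near t14.0 p [0.5024 0.1544 0.1316] F [ 0.7  0.7 -1.7] w0.453 q [ 0.21  0.38  1.78 -0.    0.98  1.69]
touch t15.2 p [0.5023 0.1543 0.1262] F [ 0.6 -1.4  1.9] w0.449 q [ 0.21  0.39  1.78 -0.    0.97  1.69]
open t16.0 p [0.502  0.1543 0.126 ] F [-0.  -0.  -0.8] w0.999 q [ 0.21  0.39  1.78 -0.    0.97  1.69]
up t17.2 p [0.5016 0.1542 0.2493] F [-0.3 -0.4  0.1] w1.001 q [0.21 0.25 1.65 0.   1.24 1.69]
293 [ 0.5036  0.1531 -0.0009 -0.0037]
cap 1283 [0.50310246 0.15421372 0.19256805] ((0.5020725727081299, 0.15406504273414612), 0.0160533357411623)
```

View pics/w3.png

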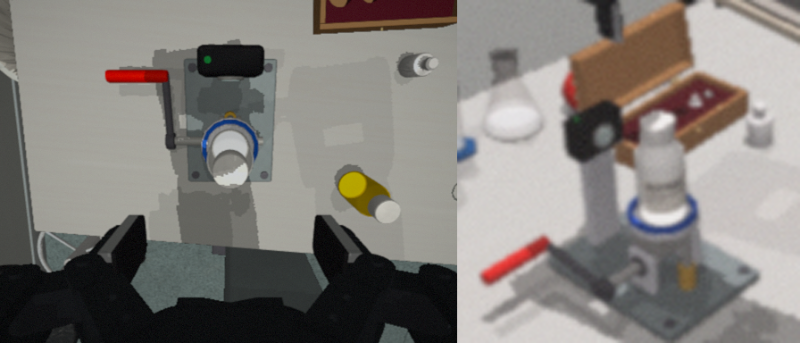

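The bottle stands upright in the cup at (0.5036,0.1531), with slopes under 0.004, and the lever has not moved. Next: grasp the lever and swing it up in steps with force monitoring.

```bash
cat >> h.py <<'E'
RL=down(LX); C0=np.array([.503,.1538,0])
def lev(a): return C0+LY*.123+[0,0,.042-.019]+.085*(np.cos(a+.15)*LX+np.array([0,0,np.sin(a+.15)]))
E
python3 - <<'E'
from h import *
g=lev(0); print(g)
m.move_l(np.array(m.current_ee_pos())+[0,0,.05],max_speed=.2)
m.move_ptp(g+[0,0,.22],RL); st("above lever")
m.move_l(g,RL,.15); st("at lever")
m.set_gripper(0.0,35); st("gripped")
for a in np.linspace(0,.4,5)[1:]:
    m.move_l(lev(a),RL,.06); st("a%.2f"%a)
    if np.linalg.norm(m.current_force())>40: break
E
```

```text
[0.57555184 0.28391105 0.03570224]
above lever t19.0 p [0.5754 0.2836 0.2553] F [-0.   0.  -0.9] w1.001 q [ 0.39  0.47  1.32 -0.    1.35  0.3 ]
at lever t20.6 p [0.576  0.2841 0.0366] F [-0.8  0.6  0.2] w1.001 q [ 0.39  0.7   1.51 -0.    0.93  0.3 ]
gripped t21.4 p [0.5755 0.2839 0.0357] F [ 0.3 -0.8 -1.4] w-0.000 q [0.39 0.7  1.51 0.   0.93 0.3 ]
a0.10 t21.6 p [0.5742 0.2839 0.0448] F [ 0.7 -0.1  0.1] w0.001 q [ 0.39  0.69  1.51 -0.    0.94  0.3 ]
a0.20 t21.9 p [0.5715 0.2836 0.0527] F [ 0.9  0.4 -0.2] w-0.000 q [ 0.39  0.67  1.52 -0.    0.95  0.3 ]
a0.30 t22.2 p [0.5682 0.2833 0.0604] F [ 0.8 -0.7 -0.4] w-0.002 q [ 0.39  0.66  1.52 -0.    0.96  0.3 ]
a0.40 t22.5 p [0.5641 0.2829 0.0679] F [-0.   0.3  0.9] w0.003 q [ 0.39  0.64  1.53 -0.    0.97  0.3 ]
```

The width reads 0 with no force, so the bar is not between the pads. I look.

```bash
python3 - <<'E'
from h import *
p,d=m.grab_frame("wrist"); np.savez("pics/w4.npz",p=p,d=d,**m.get_calibration("wrist"))
p2,d2=m.grab_frame("scene"); np.savez("pics/s4.npz",p=p2,d=d2,**m.get_calibration("scene"))
c=cv2.resize(p2[140:260,120:240],(384,384),interpolation=2)
cv2.imwrite("pics/w4.png",cv2.resize(cv2.cvtColor(np.hstack([p,c]),4),(800,343)))
for n in ("w4","s4"):
    z=dict(np.load(f"pics/{n}.npz")); X=cloud(**z); p=z["p"].astype(int); r,g,b=p[...,0],p[...,1],p[...,2]
    D=X[(r>g+70)&(r>b+70)&(abs(X[...,0]-.56)<.09)&(abs(X[...,1]-.28)<.08)&(X[...,2]>.02)&(X[...,2]<.15)]
    print(n,len(D),D.mean(0),D.min(0),D.max(0)) if len(D) else print(n,0)
E
```

```text
w4 1720 [0.57468538 0.29445276 0.05930613] [0.56584532 0.2642467  0.05012051] [0.58472676 0.31664434 0.06255438]
s4 107 [0.5728827  0.28112714 0.05971978] [0.56589178 0.24147612 0.05254736] [0.58102824 0.31580415 0.06588212]
```

View pics/w4.png

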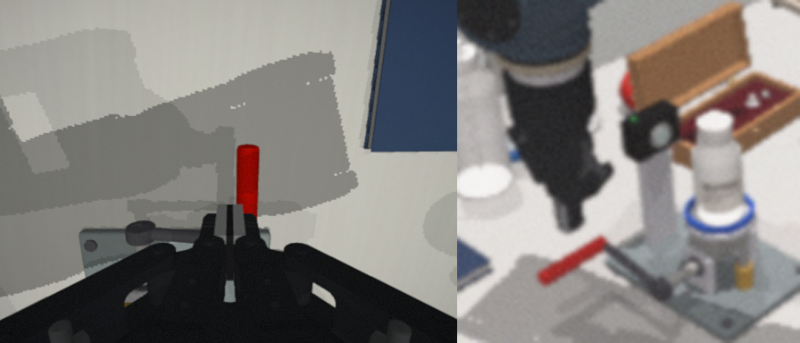

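The lever is still at its stop (wrist (247,180)), with the shut fingers above and beside the bar. In xy the grasp was right, so the pads must sit higher than nominal. I measure the fingertips in depth, then regrasp deeper.

```bash
python3 - <<'E'
from h import *
z=dict(np.load("pics/w4.npz")); X=cloud(**z); T=np.array(m.current_ee_pos()); R=np.array(m.current_tcp_rot())
L=(X-T)@R; k=(abs(L[...,1])<.06)&(abs(L[...,2])<.03)&(L[...,0]>-.09)&(L[...,0]<.03)&(z["p"].max(-1)<90)
P=L[k]; print("shut tips",len(P),np.percentile(P[:,0],[50,90,98,100]))
m.move_l(lev(0)+[0,0,.1],RL,.2); m.set_gripper(1.0)
p,d=m.grab_frame("wrist"); X=cloud(p,d,**m.get_calibration("wrist")); T=np.array(m.current_ee_pos()); L=(X-T)@R
k=(abs(L[...,1])<.07)&(abs(L[...,1])>.03)&(abs(L[...,2])<.03)&(L[...,0]>-.09)&(L[...,0]<.03)
P=L[k]; print("open tips",len(P),np.percentile(P[:,0],[50,90,98,100]))
g=lev(0)-[0,0,.013]
m.move_l(g,RL,.15); st("at")
for w in (.5,.3,.15,0):
    m.set_gripper(w,35); st("w%.2f"%w)
E
```

```text
shut tips 7193 [-0.0819831  -0.0533626  -0.04288814  0.0139781 ]
open tips 5883 [-0.07101735 -0.05490335 -0.0496849  -0.0468503 ]
at t24.9 p [0.5762 0.2842 0.0237] F [-0.6  1.3 -0.3] w0.999 q [ 0.39  0.72  1.52 -0.    0.91  0.29]
w0.50 t25.4 p [0.5756 0.2839 0.0228] F [0.3 0.5 0.3] w0.496 q [ 0.39  0.72  1.52 -0.    0.91  0.3 ]
w0.30 t25.7 p [0.5756 0.2839 0.0227] F [ 0.5 -1.1  0.5] w0.299 q [ 0.39  0.72  1.52 -0.    0.91  0.3 ]
w0.15 t25.9 p [0.5765 0.284  0.023 ] F [ 6.5  0.7 -1.7] w0.151 q [ 0.39  0.72  1.52 -0.    0.9   0.29]
w0.00 t26.1 p [0.5766 0.284  0.023 ] F [ 5.5  1.  -1.6] w0.131 q [ 0.39  0.72  1.52 -0.    0.9   0.29]
```

Held, but only at 11 mm width for a 16 mm bar, so the pad tips just catch its lower flank or edge. I regrasp 11 mm deeper, which leaves clearance to the bench either way.

```bash
python3 - <<'E'
from h import *
m.set_gripper(.6); 
m.move_l(lev(0)-[0,0,.024],RL,.08); F=m.current_force(); st("at")
if np.linalg.norm(F)<8:
    m.set_gripper(0,40); st("grip")
    p,d=m.grab_frame("wrist"); p2,d2=m.grab_frame("scene")
    c=cv2.resize(p2[140:260,120:240],(384,384),interpolation=2)
    cv2.imwrite("pics/w5.png",cv2.resize(cv2.cvtColor(np.hstack([p,c]),4),(800,343)))
E
```

```text
at t26.9 p [0.575  0.2837 0.0108] F [-0.4 -0.7 -1.1] w0.600 q [0.39 0.74 1.52 0.   0.89 0.29]
grip t27.3 p [0.5766 0.2841 0.0122] F [ 5.   0.3 -0.4] w0.169 q [ 0.39  0.73  1.52 -0.    0.89  0.29]
```

View pics/w5.png

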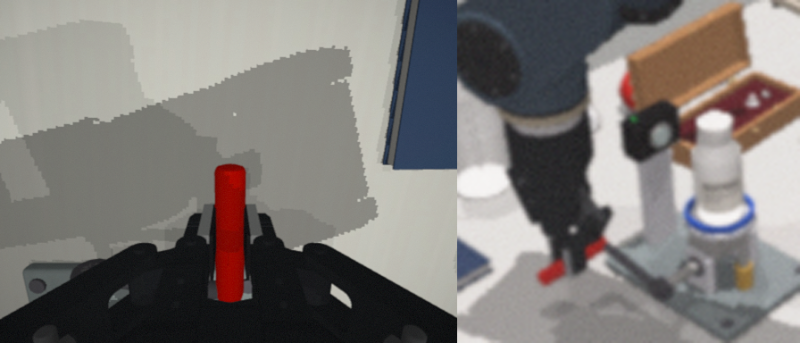

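The bar now sits between the pads (wrist (230,230), width 14.4 mm ≈ 16 mm). Next: swing it in steps.

```bash
python3 - <<'E'
from h import *
off=LX*.001-[0,0,.024]
for i,a in enumerate(np.linspace(0,1.42,15)[1:]):
    m.move_l(lev(a)+off,RL,.05); F=m.current_force()
    st("a%.2f"%a) if i%2 or np.linalg.norm(F)>20 else None
    if np.linalg.norm(F)>45 or m.current_grip_width()<.05: print("stop",a); break
m.dwell(.5); st("end")
p,d=m.grab_frame("wrist"); np.savez("pics/w6.npz",p=p,d=d,**m.get_calibration("wrist"))
p2,d2=m.grab_frame("scene"); np.savez("pics/s6.npz",p=p2,d=d2,**m.get_calibration("scene"))
c=cv2.resize(p2[140:260,120:240],(384,384),interpolation=2)
cv2.imwrite("pics/w6.png",cv2.resize(cv2.cvtColor(np.hstack([p,c]),4),(800,343)))
for n in ("w6","s6"):
    z=dict(np.load(f"pics/{n}.npz")); X=cloud(**z); p=z["p"].astype(int); r,g,b=p[...,0],p[...,1],p[...,2]
    D=X[(r>g+70)&(r>b+70)&(abs(X[...,0]-.5)<.12)&(abs(X[...,1]-.28)<.08)&(X[...,2]>.02)&(X[...,2]<.16)]
    print(n,"red",len(D),D.mean(0) if len(D) else "",(np.r_[D.min(0),D.max(0)] if len(D) else ""))
    B=X[(b>r+50)&(b>g+40)&(abs(X[...,0]-.505)<.05)&(abs(X[...,1]-.155)<.05)&(X[...,2]>.08)&(X[...,2]<.13)]
    print("rim",len(B),np.percentile(B[:,2],[50,90,98]) if len(B) else "")
from scipy.optimize import least_squares
Q=X[(np.hypot(X[...,0]-.503,X[...,1]-.1535)<.032)&(X[...,2]>.115)&(X[...,2]<.17)]
s=least_squares(lambda v:np.hypot(Q[:,0]-v[0]-v[2]*(Q[:,2]-.102),Q[:,1]-v[1]-v[3]*(Q[:,2]-.102))-.024,[.503,.1535,0,0],loss="soft_l1",f_scale=.002); print("bottle",len(Q),np.round(s.x,4))
E
```

```text
a0.20 t28.1 p [0.573  0.2838 0.0285] F [ 6.1  1.9 -2.4] w0.168 q [ 0.39  0.71  1.52 -0.    0.91  0.3 ]
a0.41 t28.7 p [0.5664 0.2832 0.0444] F [ 9.3  0.6 -1.9] w0.166 q [ 0.39  0.67  1.54 -0.    0.93  0.3 ]
a0.61 t29.4 p [0.5572 0.2825 0.059 ] F [12.7 -0.   1.6] w0.163 q [ 0.4   0.64  1.56 -0.    0.94  0.3 ]
a0.81 t30.0 p [0.5456 0.2815 0.0715] F [14.9 -1.  10.2] w0.165 q [ 0.4   0.6   1.59 -0.    0.94  0.31]
a0.91 t30.3 p [0.5392 0.281  0.0768] F [14.9 -2.2 14.4] w0.163 q [ 0.4   0.59  1.6  -0.    0.94  0.32]
a1.01 t30.7 p [0.5324 0.2805 0.0813] F [17.8 -3.4 17.2] w0.162 q [ 0.41  0.57  1.62 -0.    0.94  0.32]
a1.12 t31.0 p [0.5251 0.28   0.0854] F [17.9 -5.  26. ] w0.162 q [ 0.41  0.55  1.64 -0.    0.93  0.32]
a1.22 t31.3 p [0.5178 0.2794 0.0884] F [18.6 -5.3 30.7] w0.153 q [ 0.42  0.54  1.66 -0.    0.93  0.33]
a1.32 t31.6 p [0.51   0.2788 0.0909] F [15.9 -8.  42.6] w0.152 q [ 0.42  0.52  1.68 -0.    0.92  0.33]
stop 1.3185714285714285
end t32.1 p [0.5101 0.2788 0.0909] F [15.7 -7.1 42.2] w0.150 q [ 0.42  0.52  1.68 -0.    0.92  0.33]
w6 red 4179 [0.50888702 0.27618694 0.13055223] [0.49921859 0.23306546 0.12048848 0.51981079 0.31111012 0.15571491]
rim 0 
s6 red 84 [0.50633114 0.27302712 0.12992314] [0.49841387 0.23343164 0.12271454 0.51556219 0.30978475 0.13536404]
rim 82 [0.10645442 0.10831077 0.10957248]
bottle 300 [ 0.5028  0.153   0.0174 -0.0083]
```

View pics/w6.png

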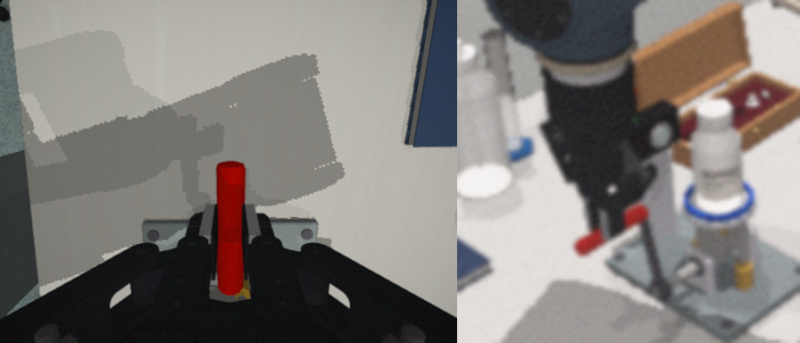

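The lever is about 0.2 rad short (wrist (230,225), scene crop lever near vertical). The lift is up and the bottle is steady. A compliant arm and 42 N of radial push say the tool is about 7 mm too low, so I raise it to relieve the force, then move on by measured position.

```bash
python3 - <<'E'
from h import *
def red(n):
    o=[]
    for c in ("wrist","scene"):
        p,d=m.grab_frame(c); k=m.get_calibration(c); X=cloud(p,d,**k); p=p.astype(int); r,g,b=p[...,0],p[...,1],p[...,2]
        D=X[(r>g+70)&(r>b+70)&(abs(X[...,0]-.5)<.1)&(abs(X[...,1]-.28)<.08)&(X[...,2]>.1)&(X[...,2]<.15)]
        e=D-C0; lx=np.median(e@LX); o.append((round(lx,4),round(np.percentile(D[:,2],95)-.008,4)))
    print(n,"bar along LX (0=straight up), z centre",o)
    return o
c=lev(1.3186)+LX*.001-[0,0,.024]
for i in range(6):
    F=np.array(m.current_force())
    if F[2]<8: break
    c=c+[0,0,.0015]; m.move_l(c,RL,.03)
st("relieved"); red("r")
for i in range(12):
    s=(np.array(m.current_ee_pos())-C0)@LX
    if s<.0015: break
    c=c-LX*min(.002,s); F=np.array(m.current_force())
    if F[2]>12: c=c+[0,0,.001]
    if F[2]<-8: c=c-[0,0,.001]
    if np.linalg.norm(F)>38: print("F"); break
    m.move_l(c,RL,.03)
m.dwell(.5); st("end"); print("s",(np.array(m.current_ee_pos())-C0)@LX, "cmd",c); red("e")
E
```

```text
relieved t33.7 p [0.5028 0.2777 0.0939] F [ 4.4 -0.6  9.5] w0.137 q [ 0.42  0.51  1.68 -0.    0.94  0.33]
r bar along LX (0=straight up), z centre [(np.float64(0.01), np.float64(0.1255)), (np.float64(0.0068), np.float64(0.1269))]
end t35.6 p [0.4929 0.2768 0.0949] F [ 3.3 -0.3 11.4] w0.128 q [ 0.43  0.5   1.7  -0.    0.94  0.34]
s 0.001064945703397412 cmd [0.49152512 0.27626402 0.09355651]
e bar along LX (0=straight up), z centre [(np.float64(0.0), np.float64(0.1262)), (np.float64(-0.0038), np.float64(0.1276))]
```

The bar is straight up to within about 4 mm, but it has worked towards the pad tips (width 0.169→0.128). I ease the grip to 22 N, push the pads back down over the bar, then check stability.

```bash
cat >> h.py <<'E'
def red(n):
    o=[]
    for c in ("wrist","scene"):
        p,d=m.grab_frame(c); k=m.get_calibration(c); X=cloud(p,d,**k); p=p.astype(int); r,g,b=p[...,0],p[...,1],p[...,2]
        D=X[(r>g+70)&(r>b+70)&(abs(X[...,0]-.5)<.1)&(abs(X[...,1]-.28)<.08)&(X[...,2]>.1)&(X[...,2]<.15)]
        e=D-C0; o.append((round(np.median(e@LX),4),round(np.percentile(D[:,2],95)-.008,4)))
    print(n,"bar LX, z",np.array(o).tolist())
E
python3 - <<'E'
from h import *
m.dwell(.7); st("before")
m.set_gripper(0.0,22); st("eff22")
c=np.array([0.4918,.2763,.09356])
for i in range(10):
    if m.current_force()[2]>30 or m.current_grip_width()>.165: break
    c=c-[0,0,.001]; m.move_l(c,RL,.03); st(i)
m.dwell(1); st("end"); red("end")
E
```

```text
before t36.4 p [0.4929 0.2768 0.0949] F [ 4.6 -0.3 11.3] w0.129 q [ 0.43  0.5   1.7  -0.    0.94  0.34]
eff22 t36.6 p [0.4929 0.2768 0.0949] F [ 4.3  0.5 11.1] w0.129 q [ 0.43  0.5   1.7  -0.    0.94  0.34]
0 t36.9 p [0.494  0.277  0.0948] F [ 4.9 -2.  16.6] w0.125 q [ 0.43  0.5   1.7  -0.    0.93  0.34]
1 t37.1 p [0.4947 0.2771 0.0946] F [ 5.2 -2.3 23.3] w0.125 q [ 0.43  0.5   1.7  -0.    0.93  0.34]
2 t37.4 p [0.4953 0.2772 0.0944] F [ 5.5 -3.3 29.5] w0.127 q [ 0.43  0.5   1.7  -0.    0.93  0.34]
3 t37.6 p [0.496  0.2774 0.0943] F [ 4.1 -5.5 35.4] w0.125 q [ 0.43  0.5   1.7  -0.    0.93  0.34]
end t38.6 p [0.496  0.2774 0.0943] F [ 4.7 -5.8 35.7] w0.127 q [ 0.43  0.5   1.7  -0.    0.93  0.34]
end bar LX, z [[0.003, 0.1262], [-0.0003, 0.128]]
```

Pushing only loads the friction: the pads don't slip, so the hold is firm. I go back to the low-force pose with the firmer grip, check stability and the bottle, then hand in.

```bash
python3 - <<'E'
from h import *
m.set_gripper(0.0,35)
m.move_l(np.array([.4912,.2763,.0925]),RL,.03)
m.move_l(np.array([.4912,.2763,.0936]),RL,.03)
m.dwell(.3); st("a"); m.dwell(1.5); st("b"); red("end")
p,d=m.grab_frame("scene"); X=cloud(p,d,**m.get_calibration("scene"))
cv2.imwrite("pics/e.png",cv2.cvtColor(cv2.resize(p[130:270,110:310],(800,560),interpolation=2),4))
p=p.astype(int); r,g,b=p[...,0],p[...,1],p[...,2]
B=X[(b>r+50)&(b>g+40)&(abs(X[...,0]-.505)<.05)&(abs(X[...,1]-.155)<.05)&(X[...,2]>.08)&(X[...,2]<.13)]; print("rim",circ(B)[0],np.percentile(B[:,2],[50,90,98]))
from scipy.optimize import least_squares
Q=X[(np.hypot(X[...,0]-.503,X[...,1]-.1535)<.032)&(X[...,2]>.115)&(X[...,2]<.17)]
s=least_squares(lambda v:np.hypot(Q[:,0]-v[0]-v[2]*(Q[:,2]-.102),Q[:,1]-v[1]-v[3]*(Q[:,2]-.102))-.024,[.503,.1535,0,0],loss="soft_l1",f_scale=.002); print("bottle",np.round(s.x,4))
E
```

```text
a t39.7 p [0.494  0.2771 0.0968] F [ 3.5 -1.4 25.4] w0.084 q [ 0.43  0.5   1.7  -0.    0.94  0.34]
b t41.2 p [0.494  0.2771 0.0968] F [ 4.  -3.  24.8] w0.080 q [ 0.43  0.5   1.7  -0.    0.94  0.34]
end bar LX, z [[0.0011, 0.1263], [-0.0026, 0.1276]]
rim [0.50233259 0.15353924] [0.10711441 0.10873139 0.10988503]
bottle [ 0.5041  0.153  -0.0054 -0.0065]
```

View pics/e.png

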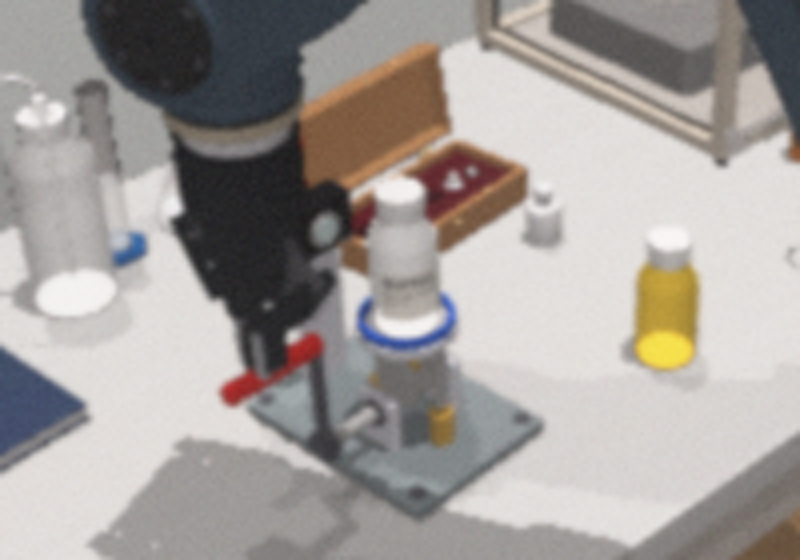

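The bottle and lift are fine (lever up at crop (318,395), bottle at (405,260)). But the grip is creeping towards the tips (width 0.080), and a harder squeeze makes it worse. I preload the tool downward and open in small steps, so the pads drop back over the bar without letting the lever out, then regrip softly.

```bash
python3 - <<'E'
from h import *
m.set_gripper(0.0,20); st("20N")
c=np.array([.4905,.2763,.0925]); m.move_l(c,RL,.03); st("pre")
for w in (.12,.16,.20,.24):
    m.set_gripper(w); st("w%.2f"%w)
    for k in range(6):
        if m.current_force()[2]>30 or m.current_ee_pos()[2]<.087: break
        c=c-[0,0,.0015]; m.move_l(c,RL,.05)
    st(" low")
    if m.current_ee_pos()[2]<.087: break
red("mid")
E
```

```text
20N t41.6 p [0.494  0.2771 0.0968] F [ 4.7 -2.7 24.2] w0.082 q [ 0.43  0.5   1.7  -0.    0.94  0.34]
pre t41.8 p [0.4941 0.2772 0.0965] F [ 4.3 -4.4 30.6] w0.082 q [ 0.43  0.5   1.7  -0.    0.93  0.34]
w0.12 t42.0 p [0.4939 0.2773 0.0962] F [ 5.  -1.8 28.4] w0.127 q [ 0.43  0.5   1.7  -0.    0.93  0.34]
 low t42.3 p [0.495  0.2775 0.096 ] F [ 4.9 -5.4 37.9] w0.126 q [ 0.43  0.5   1.7  -0.    0.93  0.34]
w0.16 t42.5 p [0.495  0.2775 0.0955] F [ 5.6 -3.3 31.8] w0.161 q [ 0.43  0.5   1.7  -0.    0.93  0.34]
 low t42.5 p [0.495  0.2775 0.0955] F [ 5.6 -3.3 31.8] w0.161 q [ 0.43  0.5   1.7  -0.    0.93  0.34]
w0.20 t42.7 p [0.4913 0.2766 0.0918] F [3.8 0.2 3.3] w0.198 q [ 0.43  0.5   1.71 -0.    0.93  0.34]
 low t43.5 p [0.4903 0.2762 0.0863] F [ 3.2  1.5 -0.1] w0.201 q [0.43 0.51 1.71 0.   0.92 0.34]
mid bar LX, z [[-0.0019, 0.1261], [-0.006, 0.1275]]
```

It dropped over the bar as intended, with the lever held throughout. Close softly and test.

```bash
python3 - <<'E'
from h import *
p=np.array(m.current_ee_pos())
m.move_l(np.array([.4910,.2763,.0835]),RL,.03); st("low")
m.set_gripper(0.0,20); st("grip"); m.dwell(1.2); st("1.2s"); m.dwell(1.2); st("2.4s"); red("end")
E
```

```text
low t43.8 p [0.4909 0.2763 0.0832] F [ 3.6  0.3 -0.7] w0.198 q [0.43 0.51 1.71 0.   0.91 0.34]
grip t44.0 p [0.4909 0.2763 0.0833] F [ 3.9  1.  -1.3] w0.175 q [0.43 0.51 1.71 0.   0.91 0.34]
1.2s t45.2 p [0.4909 0.2763 0.0834] F [ 3.7  1.1 -4.1] w0.173 q [0.43 0.51 1.71 0.   0.91 0.34]
2.4s t46.5 p [0.491  0.2762 0.0834] F [ 3.8 -0.8 -4.9] w0.180 q [ 0.43  0.51  1.71 -0.    0.91  0.34]
end bar LX, z [[-0.0018, 0.1261], [-0.0061, 0.1277]]
```

Stable: low force, and the bar is well inside the pads. One last numeric check of the bottle, then hand in.

```bash
python3 - <<'E'
from h import *
from scipy.optimize import least_squares
p,d=m.grab_frame("scene"); X=cloud(p,d,**m.get_calibration("scene"))
Q=X[(np.hypot(X[...,0]-.503,X[...,1]-.1535)<.032)&(X[...,2]>.115)&(X[...,2]<.17)]
s=least_squares(lambda v:np.hypot(Q[:,0]-v[0]-v[2]*(Q[:,2]-.102),Q[:,1]-v[1]-v[3]*(Q[:,2]-.102))-.024,[.503,.1535,0,0],loss="soft_l1",f_scale=.002).x; print("bottle",np.round(s,4))
st("final")
if np.hypot(s[2],s[3])<.05 and np.hypot(*(s[:2]-C0[:2]))<.006: m.sign_off(); print("signed off")
E
```

```text
bottle [ 0.5037  0.1528 -0.0011 -0.0096]
final t46.6 p [0.491  0.2763 0.0834] F [ 3.8 -0.5 -6.3] w0.178 q [ 0.43  0.51  1.71 -0.    0.91  0.34]
the job is handed in; nothing more can be done
signed off
```

The job is done and was handed in at 46.6 s of the 67 s allowed; no verdict is reported.

- **Bottle:** I picked up the white bottle with the white cap from above and turned it over in the air, to about 165° from upright. It now stands in the blue-rimmed cup, where I let go with the lift still down. In the last check it was tilted about 0.01 rad and about 1.2 mm from the cup axis.
- **Lever:** It is held at about straight up, with a steady 20 N grip. The bar is 2 mm past vertical by the wrist camera and 6 mm by the scene camera, so the joint is at roughly 1.44 to 1.49 rad. The outside force on the tool was 4–7 N.
- **Lift height:** I did not measure the cup floor directly. The rim read about 107–110 mm just before the final regrip, which fits highest lift.

What went wrong on the way:
- **Missed grasp:** The first grasp missed the lever because the pads sit higher than the nominal grasp point. I had to regrasp deeper.
- **Slipping grip:** During the swing the bar slid towards the pad tips, with the tool pushed up by as much as 43 N at one point. I seated it again without releasing the lever.
- **Bystanders:** I gave the amber bottle, the steel weight and the red-capped bottle no final check. The arm did not reach down near them.

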